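# Line the peg dolls up by height from the moon

### The arm

A 6-joint arm with a two-finger parallel gripper is mounted at the origin on the work surface. World frame = base frame: x ahead of the robot, y to its left, z up, the work surface at z = 0. Lengths are in m, angles in degrees, forces in N, time in s.
With the tool pointing down it reaches from about 0.4 to 0.825 m from the base axis. Payload 7 kg.
Tool frame: the origin (TCP) lies on the centre line of the jaws, within the pads' length; the fingertips stand 11 mm ahead of it and the grasp point (between the pads) lies 8 mm behind it; z points along the fingers, y is the line along which they close (so a half turn about z gives the same grasp; the last joint's range is limited). The gripper opens to 88 mm and grips with 3 to 60 N. Pads are 19 mm wide; open, the fingers measure 130 mm over their backs; the gripper's body (78 mm by 193 mm) begins 47 mm behind the grasp point.
Start: joints at [90.247, 20.546, 0.682, 0, -70.136, -16.507], TCP at [0.189, 0.648, 0.238] pointing down, gripper open.
Joint ranges: [-176.03, 176.03], [-82.01, 121.73], [-58.28, 71.71], [-173.87, 95.51], [-174.79, -0.11], [-173.66, 173.66]. Speed limits (degrees/s): [136.94, 136.94, 172.46, 180, 180, 180].

### API

Orientations are given as [roll, pitch, yaw] about the fixed x, y, z axes, in that order (R = Rz(yaw) Ry(pitch) Rx(roll)).
In Python, from plant import r, capture, camera_model, job gives the robot as it stands.
- The arm moves only by the tool drive_tool, never from a script. Its argument "increments" is a list that holds one entry, the list of rows, each a list of 5 numbers: the gripper's target within -1 to 1 (fully open at 1, half-way at 0, shut at -1), then the shift along the tool's x, y, z scaled (see below), then the turn about the tool's z scaled (see below). In form: [[[gripper, tx, ty, tz, roll], ...]]. A call has 1 to 5 rows; each row is the pose to reach, as a shift and turn from the pose commanded when the call began, along the tool's axes at that moment, turning the shorter way round; what a row does not reach only later rows make up. The controller multiplies each number of a shift by 120 mm and each number of a turn by 360 degrees. A row lasts 1/8 s, in which the tool goes at most 62.5 mm and 10.7 degrees, less where a joint would pass 70% of its speed; a pose out of reach is approached as far as the arm can. A call with a number of a shift or a turn outside -1 to 1 is refused whole. A call with a gripper value outside its range is refused whole. The fingers move at their own pace and stop on an object; "squeeze" is the grip in N (left out, the last holds). Time passes only in rows, so rows that repeat a pose let the fingers close. It gives the time, the measured TCP pose, the force, the opening and the grip force at its end, in the units of the state.
- r.get_state(): the state, without advancing time (a new reading comes with each control period).
- capture(name): name is "scene" or "top"; returns the picture (384x512x3 uint8, red, green, blue); there is no depth.
- camera_model(name): a dict with "camera_matrix" (3x3 intrinsics, pixels), "rvec" (rotation vector, rad) and "tvec" (3), from world to camera coordinates, as OpenCV has them. Camera axes: x right, y down, z forward; pixel columns grow to the right and rows downward; lengths in m; the calibration is good to about 2 mm. A picture is of the moment at which its call begins. camera_model takes no time and is no camera call.
- job.close_job(): hands the job in; it is judged then, once.
The state is a dict: "time_s": time; "joints": joint angles; "qd": joint speeds; "joint_torque": joint torques, N m; "tcp_pos": TCP position; "eef_rot": TCP orientation; "contact_force": force on the tool from outside, world axes, zero at the start; "moment": the same for the moment, N m; "gripper_width": finger opening in m; "gripper_force": force on a finger pad.
Only numpy, scipy, OpenCV 4.12 (cv2) and the standard library are available. Lean on these libraries where they do the work, as an engineer would, in place of code of your own. Each camera call takes 0.05 s, during which the arm holds its last target. There are 200 camera calls.

### The job

Bedtime parade: line the four peg dolls up in order of height on the four round spots of the lilac runner, the smallest on the spot next to the yellow moon and each next one taller towards the star. Each doll must stand upright by itself in the middle of its own spot, wholly on it. Leave the glass dome where it stands.

Things in the scene. Friction and masses are not known exactly. Their poses are not given: they have to be found in the camera images.
- doll_yellow: wooden peg doll: yellow dress and bonnet; the smallest; 52 mm tall in all. A plain upright round body 34 mm across from the foot up to 28 mm, with a ball head 28 mm across on top. Loose, light (26 g or so), standing upright on the table at the start. Origin: centre of its foot; z up along the doll.
- doll_green: wooden peg doll: green dress and bonnet; the second smallest; 66 mm tall in all. A plain upright round body 34 mm across from the foot up to 42 mm, with a ball head 28 mm across on top. Loose, light (34 g or so), standing upright on the table at the start. Origin: centre of its foot; z up along the doll.
- doll_red: wooden peg doll: red dress and bonnet; the second tallest; 80 mm tall in all. A plain upright round body 34 mm across from the foot up to 56 mm, with a ball head 28 mm across on top. Loose, light (42 g or so), standing upright on the table at the start. Origin: centre of its foot; z up along the doll.
- doll_blue: wooden peg doll: blue dress and bonnet; the tallest; 94 mm tall in all. A plain upright round body 34 mm across from the foot up to 70 mm, with a ball head 28 mm across on top. Loose, light (50 g or so), standing upright on the table at the start. Origin: centre of its foot; z up along the doll.
- spot_white: flat round white spot, 60 mm across, fixed, one of four in a straight row at 72 mm spacing along a lilac runner (72 by 430 mm, 3 mm thick, fixed on the table). Origin: centre of its underside; its top, on which a doll stands, is 2 mm above the origin and 5 mm above the table. The spots' own colours mean nothing and are in a different order each time; they do not match the dolls.
- spot_pink: flat round pink spot, 60 mm across, fixed, one of four in a straight row at 72 mm spacing along a lilac runner (72 by 430 mm, 3 mm thick, fixed on the table). Origin: centre of its underside; its top, on which a doll stands, is 2 mm above the origin and 5 mm above the table. The spots' own colours mean nothing and are in a different order each time; they do not match the dolls.
- spot_mint: flat round mint spot, 60 mm across, fixed, one of four in a straight row at 72 mm spacing along a lilac runner (72 by 430 mm, 3 mm thick, fixed on the table). Origin: centre of its underside; its top, on which a doll stands, is 2 mm above the origin and 5 mm above the table. The spots' own colours mean nothing and are in a different order each time; they do not match the dolls.
- spot_cream: flat round cream-coloured spot, 60 mm across, fixed, one of four in a straight row at 72 mm spacing along a lilac runner (72 by 430 mm, 3 mm thick, fixed on the table). Origin: centre of its underside; its top, on which a doll stands, is 2 mm above the origin and 5 mm above the table. The spots' own colours mean nothing and are in a different order each time; they do not match the dolls.
- moon: yellow plastic crescent moon, about 50 mm across, 17 mm high at most, fixed on the runner in line with the spots at one end of the row, 72 mm from the nearest spot (a blue star of similar size marks the other end). Which end varies. Origin: centre of the crescent's circle, on the runner's top (3 mm above the table).
- dome: clear glass dome on a round wooden base 80 mm across with a red rose inside, 107 mm high in all, loose, standing beyond the runner. Bystander to be left alone. Origin: centre of the base's underside.
Mind the look-alikes: they are no part of the job. Leave any black or purple look-alike of the spot_cream alone.

How it is judged (in metres and radians):
At the end, for the whole second after the job is handed in: Counting from the moon, the dolls stand smallest to tallest on the first to fourth spots: each within 14 mm of its spot's centre (wholly on the spot), upright within 0.12 rad, its foot on the spot, at rest and released ((horizontal distance between doll_yellow and spot_white below 0.014 m or horizontal distance between doll_yellow and spot_pink below 0.014 m or horizontal distance between doll_yellow and spot_mint below 0.014 m or horizontal distance between doll_yellow and spot_cream below 0.014 m) and horizontal distance between doll_yellow and moon between 0.042 and 0.102 m and angle between each of doll_yellow, doll_green, doll_red, doll_blue's own z axis and vertical below 0.12 rad and height (world z) of each of doll_yellow, doll_green, doll_red, doll_blue below 0.012 m and linear speed of each of doll_yellow, doll_green, doll_red, doll_blue below 0.02 m/s and angular speed of each of doll_yellow, doll_green, doll_red, doll_blue below 0.3 rad/s and (horizontal distance between doll_green and spot_white below 0.014 m or horizontal distance between doll_green and spot_pink below 0.014 m or horizontal distance between doll_green and spot_mint below 0.014 m or horizontal distance between doll_green and spot_cream below 0.014 m) and horizontal distance between doll_green and moon between 0.114 and 0.174 m and (horizontal distance between doll_red and spot_white below 0.014 m or horizontal distance between doll_red and spot_pink below 0.014 m or horizontal distance between doll_red and spot_mint below 0.014 m or horizontal distance between doll_red and spot_cream below 0.014 m) and horizontal distance between doll_red and moon between 0.186 and 0.246 m and (horizontal distance between doll_blue and spot_white below 0.014 m or horizontal distance between doll_blue and spot_pink below 0.014 m or horizontal distance between doll_blue and spot_mint below 0.014 m or horizontal distance between doll_blue and spot_cream below 0.014 m) and horizontal distance between doll_blue and moon between 0.258 and 0.318 m); the robot touches nothing.
It fails at once if the glass dome is pushed more than 20 mm or tipped (distance of dome from where it was at the start of the episode above 0.02 m or angle between dome's own z axis and vertical above 0.2 rad).
It also fails if it takes over 96 s, if anything falls off the work surface, if the arm or the gripper's body presses on something with over 40 N, if the wrist force passes 120 N, or if a joint passes its speed limit or range.

## Working session

There is one attempt and no reset: what is moved stays moved. The work goes in short steps, Python scripts to look and compute and a tool call to move; the robot and the scene stay as the last step left them, time stands still between calls to the robot, and variables do not carry over. Pictures are saved under pics/ and viewed, at most 14 in all, crops included, and the job is handed in when it is done.

Besides the shell and the picture viewer there is one more tool, called after "Call:" as name(argument=value, ...) on one line, values as JSON. drive_tool: Moves the arm, as the interface text tells. Its arguments: {"type":"object","properties":{"increments":{"type":"array"},"squeeze":{"type":"number"}},"required":["increments"]}

```bash
mkdir -p pics; ls; python3 - <<'E'
from plant import r,capture,camera_model,job
import cv2,numpy as np
print(r.get_state())
for n in("scene","top"):
    im=capture(n); cv2.imwrite(f"pics/{n}0.png",im[:,:,::-1]); 
    m=camera_model(n); print(n,m)
a=cv2.imread("pics/scene0.png");b=cv2.imread("pics/top0.png")
E
```

```text
pics
{'time_s': 0.0, 'joints': array([ 9.02459388e+01,  2.05921937e+01,  6.35605868e-01, -2.08907017e-02,
       -7.01364330e+01, -1.65048319e+01]), 'qd': array([-0.00201257, -0.05294721, -0.02034959,  0.07016719,  0.03568764,
        0.07607527]), 'joint_torque': array([-2.94898982e-04, -5.82719994e+01,  2.93051541e+01,  6.99695393e+00,
        6.97085430e-03, -1.56166111e-04]), 'tcp_pos': array([0.1888963 , 0.64754975, 0.23662561]), 'eef_rot': array([ 1.79905232e+02, -7.60003620e-03, -1.62660010e+01]), 'contact_force': array([-0.18326384, -0.27923768,  0.50289317]), 'moment': array([-0.05834201,  0.01474657, -0.04987744]), 'gripper_force': 0.0, 'gripper_width': 0.08745376485114871}
scene {'camera_matrix': array([[365.19523313,   0.        , 254.6571153 ],
       [  0.        , 365.19523313, 199.44351283],
       [  0.        ,   0.        ,   1.        ]]), 'rvec': array([ 1.12738541,  2.33765162, -1.03277783]), 'tvec': array([ 0.33236748, -0.22573775,  1.14865868])}
top {'camera_matrix': array([[379.24529138,   0.        , 246.52354251],
       [  0.        , 379.24529138, 192.79063296],
       [  0.        ,   0.        ,   1.        ]]), 'rvec': array([ 2.14763316, -2.14793784,  0.15057118]), 'tvec': array([-0.00290908,  0.53508621,  0.81314445])}
```

View pics/scene0.png

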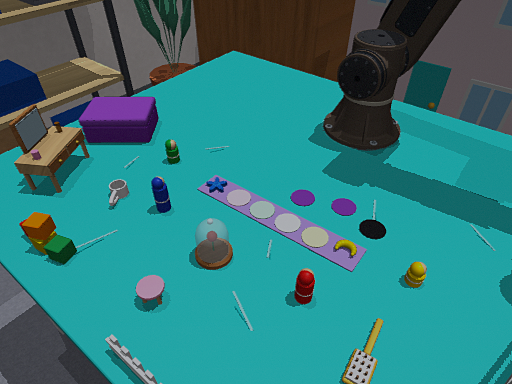

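View pics/top0.png

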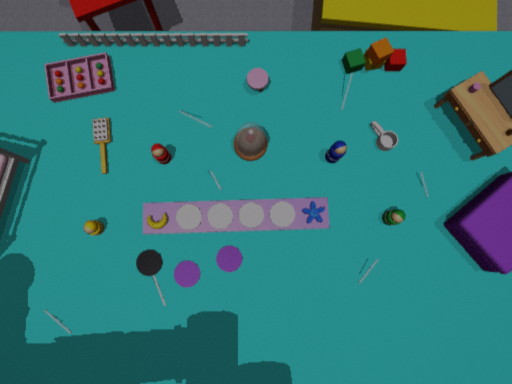

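Candidates for the spots: pale discs at top (188,217), (220,216), (251,215) and (282,214) sit on the runner. The purple (187,273), (229,258) and black (149,262) discs lie off it, so they are look-alikes. The moon is at (157,219), the star at (314,212). Dolls: yellow (93,228), red (160,153), blue (336,152), green (394,217). Next I measure from both views.

```bash
cat > h.py <<'E'
import cv2,numpy as np
from plant import r,capture,camera_model,job
def cam(n):
    m=camera_model(n);K=m["camera_matrix"];R=cv2.Rodrigues(m["rvec"])[0];t=m["tvec"].ravel()
    return K,R,t
def ray(n,uv):
    K,R,t=cam(n);d=R.T@np.linalg.inv(K)@np.r_[uv,1.];return -R.T@t,d/np.linalg.norm(d)
def plane(n,uv,z):
    c,d=ray(n,uv);return c+d*(z-c[2])/d[2]
def proj(n,p):
    K,R,t=cam(n);q=K@(R@np.asarray(p,float)+t);return q[:2]/q[2]
def tri(a,b):   # top px, scene px -> point, gap
    c1,d1=ray("top",a);c2,d2=ray("scene",b)
    s=np.linalg.lstsq(np.c_[d1,-d2],c2-c1,rcond=None)[0]
    p,q=c1+s[0]*d1,c2+s[1]*d2;return (p+q)/2,np.linalg.norm(p-q)
def blob(im,uv,w=24):
    """centroid and contour of the not-table blob nearest uv"""
    hsv=cv2.cvtColor(im,cv2.COLOR_RGB2HSV);h,s=hsv[...,0].astype(int),hsv[...,1]
    m=(~((h>78)&(h<97)&(s>120))).astype(np.uint8)
    u,v=map(int,uv);k=np.zeros_like(m);k[max(0,v-w):v+w,max(0,u-w):u+w]=1;m*=k
    n,l,st,c=cv2.connectedComponentsWithStats(m)
    i=1+max(range(n-1),key=lambda i:st[i+1,4]);return c[i],st[i]
E
cat > m.py <<'E'
from h import *
T,S=capture("top"),capture("scene")
D=dict(yellow=((93,228),(416,274)),red=((160,153),(305,286)),blue=((336,152),(161,194)),green=((394,217),(173,151)),dome=((251,141),(213,243)))
for k,(a,b) in D.items():
    ca,sa=blob(T,a);cb,sb=blob(S,b);p,g=tri(ca,cb)
    print(k,ca.round(1),sa,cb.round(1),sb,p.round(4),"gap",round(g,4))
def pale(im,uv,w=14):
    hsv=cv2.cvtColor(im,cv2.COLOR_RGB2HSV);u,v=uv
    m=((hsv[...,1]<60)&(hsv[...,2]>120)).astype(np.uint8);k=m*0;k[v-w:v+w,u-w-2:u+w+2]=1;m*=k
    n,l,st,c=cv2.connectedComponentsWithStats(m);i=1+st[1:,4].argmax();return c[i],st[i]
for a,b in zip([(188,217),(220,216),(251,215),(282,214)],[(315,237),(288,223),(263,210),(238,198)]):
    ca,sa=pale(T,a);cb,sb=pale(S,b);p,g=tri(ca,cb);print("spot",ca.round(1),sa,cb.round(1),sb,p.round(4),round(g,4),plane("top",ca,.005).round(4),plane("scene",cb,.005).round(4))
print("moon",plane("top",(157,219),.01),"star",plane("top",(314,212),.01))
cv2.imwrite("pics/c.png",cv2.resize(T[190:290,70:340,::-1],None,fx=2.9,fy=2.9))
E
python3 m.py
```

```text
yellow [ 93.4 227.2] [ 83 220  22  16 274] [415.4 274.3] [404 262  23  26 445] [0.4592 0.3431 0.0202] gap 0.0009
red [160.5 153.2] [151 143  21  21 312] [304.2 285.9] [294 268  21  36 593] [0.6267 0.1929 0.0364] gap 0.001
blue [335.8 151.5] [325 140  22  23 325] [160.7 194.2] [151 176  20  37 499] [ 0.6281 -0.2045  0.0449] gap 0.0007
green [393.4 216.8] [383 210  22  15 270] [172.  151.5] [166 139  14  25 257] [ 0.4816 -0.3324  0.0297] gap 0.0007
dome [250.2 142.3] [234 124  34  37 989] [212.9 244.6] [ 195  219   38   48 1408] [ 0.6547 -0.0122  0.0294] gap 0.0018
spot [187.7 217.9] [172 203  32  28 789] [314.6 236.3] [301 226  28  21 450] [0.4821 0.1316 0.0039] 0.0035 [0.4811 0.1329 0.005 ] [0.484  0.1306 0.005 ]
spot [219.4 216.9] [204 202  32  28 794] [287.2 222.3] [274 213  27  20 398] [0.4842 0.0587 0.0032] 0.0026 [0.4834 0.0597 0.005 ] [0.4864 0.0585 0.005 ]
spot [249.8 216.2] [235 201  32  28 734] [262.  209.2] [250 201  25  18 356] [ 0.4862 -0.0122  0.004 ] 0.0039 [ 0.4851 -0.0106  0.005 ] [ 0.4881 -0.0133  0.005 ]
spot [281.8 214.2] [268 201  28  27 599] [238.2 197.1] [226 189  25  17 318] [ 0.4902 -0.0851  0.0048] 0.0013 [ 0.4898 -0.0846  0.005 ] [ 0.4906 -0.0855  0.005 ]
moon [0.4783006  0.20258108 0.01      ] star [ 0.49435794 -0.15820304  0.01      ]
```

View pics/c.png

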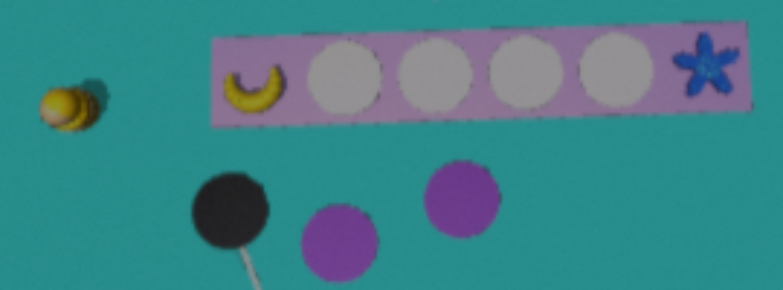

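The crop shows moon, four pale spots and star on the runner, with the purple and black discs off it; so S1 to S4 run from the moon at y=+0.131 to y=-0.085. Doll heights and spot height (~4 mm) agree with the text. Setting out.

Call:
drive_tool(increments=[[[1,1,0.63,0,0.14],[1,1,0.63,0,0.14],[1,1,0.63,0,0.14],[1,1,0.63,0,0.14],[1,1,0.63,0,0.14]]], squeeze=12)

```text
time_s: 0.82
tcp_pos: [0.2834, 0.5413, 0.2376]
eef_rot: [180.0, 0.0, -67.0]
contact_force: [0.1, 0.6, 0.2]
gripper_width: 0.088
gripper_force: 0.0
```

Call:
drive_tool(increments=[[[1,1,-0.333,0,0.064],[1,1,-0.333,0,0.064],[1,1,-0.333,0,0.064],[1,1,-0.333,0,0.064]]])

```text
time_s: 1.32
tcp_pos: [0.3675, 0.4473, 0.2377]
eef_rot: [-180.0, 0.0, -89.7]
contact_force: [-0.5, 0.7, -0.0]
gripper_width: 0.0878
gripper_force: 0.0
```

Call:
drive_tool(increments=[[[1,0.863,-0.767,0.95,0],[1,0.863,-0.767,0.95,0],[1,0.863,-0.767,0.95,0],[1,0.863,-0.767,0.95,0],[1,0.863,-0.767,0.95,0]]])

```text
time_s: 1.95
tcp_pos: [0.4598, 0.3456, 0.1237]
eef_rot: [-180.0, 0.0, -89.6]
contact_force: [0.6, 0.1, 1.2]
gripper_width: 0.0879
gripper_force: 0.0
```

Call:
drive_tool(increments=[[[1,0.02,0,0.5,0],[1,0.02,0,0.88,0],[1,0.02,0,0.88,0],[1,0.02,0,0.88,0],[1,0.02,0,0.88,0]]])

```text
time_s: 2.58
tcp_pos: [0.4608, 0.3438, 0.0204]
eef_rot: [-179.8, 0.2, -89.6]
contact_force: [-0.4, 0.3, -0.9]
gripper_width: 0.0878
gripper_force: 0.0
```

Call:
drive_tool(increments=[[[-0.6,0,0,0,0],[-0.6,0,0,0,0],[-0.6,0,0,0,0],[-0.6,0,0,0,0],[-0.6,0,0,0,0]]])

```text
time_s: 3.2
tcp_pos: [0.4599, 0.3419, 0.0179]
eef_rot: [180.0, -0.0, -89.7]
contact_force: [-0.4, -0.7, 0.4]
gripper_width: 0.0428
gripper_force: 0.0
```

Call:
drive_tool(increments=[[[-1,0,0,0,0],[-1,0,0,0,0],[-1,0,0,0,0]]])

```text
time_s: 3.58
tcp_pos: [0.4599, 0.342, 0.0179]
eef_rot: [180.0, -0.0, -89.7]
contact_force: [0.6, 0.4, -1.0]
gripper_width: 0.0335
gripper_force: 12.0
```

Call:
drive_tool(increments=[[[-1,0,0,-0.3,0],[-1,0,0,-0.6,0],[-1,0,0,-0.6,0],[-1,0,0,-0.6,0]]])

```text
time_s: 4.08
tcp_pos: [0.4596, 0.3418, 0.0898]
eef_rot: [180.0, 0.0, -89.7]
contact_force: [-0.2, -0.3, -1.5]
gripper_width: 0.0332
gripper_force: 12.0
```

```bash
python3 - <<'E'
from h import *
s=r.get_state();print(s["tcp_pos"],s["gripper_width"],s["gripper_force"])
for n in("top","scene"):
    im=capture(n);u,v=proj(n,s["tcp_pos"]).astype(int);print(u,v)
    cv2.imwrite(f"pics/{n}1.png",cv2.resize(im[max(0,v-50):v+50,max(0,u-65):u+65,::-1],None,fx=4,fy=4))
a,b=cv2.imread("pics/top1.png"),cv2.imread("pics/scene1.png")
h=min(a.shape[0],b.shape[0]);cv2.imwrite("pics/g1.png",cv2.resize(np.hstack([a[:h],b[:h]]),(800,320)))
E
```

```text
[0.45961768 0.34180865 0.08975783] 0.03315419668716775 11.999974827922415
80 225
426 251
```

View pics/g1.png

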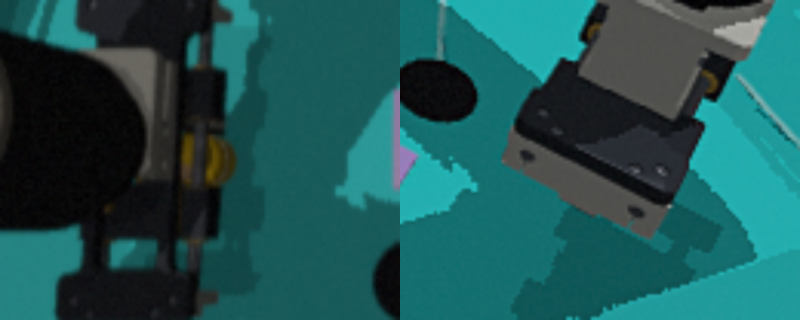

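Yellow is held: opening 33.5 mm on a 34 mm body, so it is centred.

Call:
drive_tool(increments=[[[-1,0.876,-0.094,0,0],[-1,0.876,-0.094,0,0],[-1,0.876,-0.094,0,0]]])

```text
time_s: 4.55
tcp_pos: [0.4709, 0.2338, 0.0889]
eef_rot: [179.9, -0.1, -89.9]
contact_force: [-0.6, -0.5, -0.4]
gripper_width: 0.0332
gripper_force: 12.0
```

Call:
drive_tool(increments=[[[-1,0.876,-0.094,0,0],[-1,0.876,-0.094,0,0],[-1,0.876,-0.094,0,0],[-1,0.876,-0.094,0,0],[-1,0.876,-0.094,0,0]]])

```text
time_s: 5.18
tcp_pos: [0.4836, 0.1328, 0.0897]
eef_rot: [180.0, -0.0, -89.6]
contact_force: [-0.7, -0.5, -0.8]
gripper_width: 0.0333
gripper_force: 12.0
```

Call:
drive_tool(increments=[[[-1,0,0,0.3,0],[-1,0,0,0.48,0],[-1,0,0,0.55,0],[-1,0,0,0.55,0],[-1,0,0,0.55,0]]])

```text
time_s: 5.8
tcp_pos: [0.484, 0.1325, 0.0247]
eef_rot: [-179.9, 0.0, -89.7]
contact_force: [-0.1, 0.4, -0.4]
gripper_width: 0.0333
gripper_force: 12.0
```

Call:
drive_tool(increments=[[[-1,0,0,0.01,0],[0.2,0,0,0.01,0],[0.2,0,0,0.01,0],[0.2,0,0,0.01,0],[0.2,0,0,0.01,0]]])

```text
time_s: 6.42
tcp_pos: [0.4835, 0.1318, 0.0228]
eef_rot: [180.0, -0.0, -89.7]
contact_force: [0.2, -0.0, 1.1]
gripper_width: 0.0522
gripper_force: 0.0
```

Call:
drive_tool(increments=[[[0.2,0,0,-0.2,0],[0.2,0,0,-0.6,0],[0.2,0,0,-1,0],[0.2,0,0,-1,0],[1,0,0,-1,0]]])

```text
time_s: 7.05
tcp_pos: [0.4832, 0.1317, 0.1427]
eef_rot: [-180.0, 0.0, -89.7]
contact_force: [0.1, 0.2, -0.1]
gripper_width: 0.0581
gripper_force: 0.0
```

Call:
drive_tool(increments=[[[1,0.97,0.01,0,0],[1,0.97,0.01,0,0],[1,0.97,0.01,0,0]]])

```text
time_s: 7.42
tcp_pos: [0.4814, 0.0124, 0.1412]
eef_rot: [179.8, -0.1, -89.9]
contact_force: [0.1, 0.3, -0.0]
gripper_width: 0.0852
gripper_force: 0.0
```

Call:
drive_tool(increments=[[[1,0.97,0.01,0,0],[1,0.97,0.01,0,0],[1,0.97,0.01,0,0]]])

```text
time_s: 7.8
tcp_pos: [0.4813, -0.1033, 0.1414]
eef_rot: [179.8, -0.0, -89.9]
contact_force: [0.9, 0.3, -0.0]
gripper_width: 0.0877
gripper_force: 0.0
```

Call:
drive_tool(increments=[[[1,0.97,0.01,0,0],[1,0.97,0.01,0,0],[1,0.97,0.01,0,0]]])

```text
time_s: 8.18
tcp_pos: [0.4812, -0.2192, 0.1414]
eef_rot: [179.9, 0.0, -89.9]
contact_force: [0.3, 0.8, -0.5]
gripper_width: 0.0877
gripper_force: 0.0
```

Call:
drive_tool(increments=[[[1,0.97,0.01,0,0],[1,0.97,0.01,0,0],[1,0.97,0.01,0,0],[1,0.97,0.01,0,0],[1,0.97,0.01,0,0]]])

```text
time_s: 8.8
tcp_pos: [0.4815, -0.3322, 0.1426]
eef_rot: [180.0, 0.0, -89.6]
contact_force: [0.6, 0.9, 0.5]
gripper_width: 0.0876
gripper_force: 0.0
```

```bash
python3 - <<'E'
from h import *
T,S=capture("top"),capture("scene")
a=T[180:260,100:230,::-1];b=S[190:270,270:400,::-1]
cv2.imwrite("pics/p1.png",cv2.resize(np.hstack([a,b]),None,fx=3,fy=3))
E
```

```text
(no output)
```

View pics/p1.png

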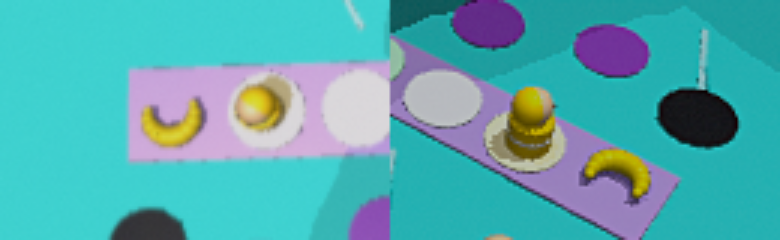

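Yellow stands upright in the middle of the spot next to the moon (crop: doll at about (259,108) on the disc at (265,108)). Next, green.

Call:
drive_tool(increments=[[[1,0,0,0.5,0],[1,0,0,0.8,0],[1,0,0,0.985,0],[1,0,0,0.985,0],[-1,0,0,0.985,0]]])

```text
time_s: 9.52
tcp_pos: [0.482, -0.3336, 0.0257]
eef_rot: [-179.9, -0.0, -89.6]
contact_force: [-0.1, 0.2, -1.0]
gripper_width: 0.0818
gripper_force: 0.0
```

Call:
drive_tool(increments=[[[-1,0,0,0,0],[-1,0,0,0,0],[-1,0,0,0,0],[-1,0,0,0,0],[-1,0,0,0,0]]])

```text
time_s: 10.15
tcp_pos: [0.4811, -0.3338, 0.0246]
eef_rot: [180.0, 0.0, -89.7]
contact_force: [0.2, -0.1, 2.3]
gripper_width: 0.0339
gripper_force: 12.1
```

Call:
drive_tool(increments=[[[-1,0,0,0,0],[-1,0,0,0,0],[-1,0,0,0,0]]])

```text
time_s: 10.52
tcp_pos: [0.4811, -0.3338, 0.0246]
eef_rot: [180.0, -0.0, -89.7]
contact_force: [-1.2, 0.7, 1.8]
gripper_width: 0.0333
gripper_force: 12.0
```

Call:
drive_tool(increments=[[[-1,0,0,-0.3,0],[-1,0,0,-0.7,0],[-1,0,0,-0.7,0],[-1,0,0,-0.7,0]]])

```text
time_s: 11.02
tcp_pos: [0.4809, -0.3335, 0.1083]
eef_rot: [-180.0, 0.0, -89.7]
contact_force: [0.3, 0.2, -1.6]
gripper_width: 0.034
gripper_force: 12.0
```

Call:
drive_tool(increments=[[[-1,-0.818,-0.012,0,0],[-1,-0.818,-0.012,0,0],[-1,-0.818,-0.012,0,0]]])

```text
time_s: 11.4
tcp_pos: [0.4812, -0.2336, 0.1074]
eef_rot: [179.9, 0.0, -89.6]
contact_force: [0.5, -0.8, -0.2]
gripper_width: 0.0334
gripper_force: 12.0
```

Call:
drive_tool(increments=[[[-1,-0.818,-0.012,0,0],[-1,-0.818,-0.012,0,0],[-1,-0.818,-0.012,0,0]]])

```text
time_s: 11.78
tcp_pos: [0.4827, -0.1361, 0.1078]
eef_rot: [179.9, 0.0, -89.6]
contact_force: [-0.2, -0.7, -1.0]
gripper_width: 0.0336
gripper_force: 12.0
```

Call:
drive_tool(increments=[[[-1,-0.818,-0.012,0,0],[-1,-0.818,-0.012,0,0],[-1,-0.818,-0.012,0,0]]])

```text
time_s: 12.15
tcp_pos: [0.484, -0.0384, 0.108]
eef_rot: [179.9, -0.0, -89.6]
contact_force: [-0.2, -0.4, -0.1]
gripper_width: 0.0336
gripper_force: 12.0
```

Call:
drive_tool(increments=[[[-1,-0.818,-0.012,0,0],[-1,-0.818,-0.012,0,0],[-1,-0.818,-0.012,0,0],[-1,-0.818,-0.012,0,0],[-1,-0.818,-0.012,0,0]]])

```text
time_s: 12.78
tcp_pos: [0.4847, 0.0576, 0.1083]
eef_rot: [180.0, -0.0, -89.8]
contact_force: [0.0, -0.3, -0.8]
gripper_width: 0.0339
gripper_force: 12.0
```

Call:
drive_tool(increments=[[[-1,0,0,0.3,0],[-1,0,0,0.55,0],[-1,0,0,0.65,0],[-1,0,0,0.65,0],[-1,0,0,0.65,0]]])

```text
time_s: 13.4
tcp_pos: [0.4855, 0.059, 0.0313]
eef_rot: [-179.9, 0.0, -89.7]
contact_force: [-0.1, -0.9, -0.3]
gripper_width: 0.0335
gripper_force: 12.0
```

Call:
drive_tool(increments=[[[-1,0,0,0.01,0],[0.2,0,0,0.01,0],[0.2,0,0,0.01,0],[0.2,0,0,0.01,0],[0.2,0,0,0.01,0]]])

```text
time_s: 14.02
tcp_pos: [0.4849, 0.0589, 0.0294]
eef_rot: [180.0, -0.0, -89.7]
contact_force: [0.5, -0.2, 0.1]
gripper_width: 0.0525
gripper_force: 0.0
```

Call:
drive_tool(increments=[[[0.2,0,0,-0.2,0],[0.2,0,0,-0.6,0],[0.2,0,0,-1,0],[0.2,0,0,-1,0],[1,0,0,-1,0]]])

```text
time_s: 14.65
tcp_pos: [0.4845, 0.0589, 0.1493]
eef_rot: [-180.0, 0.0, -89.7]
contact_force: [0.2, 0.1, 0.1]
gripper_width: 0.058
gripper_force: 0.0
```

Call:
drive_tool(increments=[[[1,-0.56,-0.59,0,0],[1,-0.56,-0.59,0,0],[1,-0.56,-0.59,0,0]]])

```text
time_s: 15.02
tcp_pos: [0.556, 0.1275, 0.147]
eef_rot: [179.8, -0.1, -89.6]
contact_force: [-0.7, -0.4, -0.4]
gripper_width: 0.0851
gripper_force: 0.0
```

Call:
drive_tool(increments=[[[1,-0.56,-0.59,0,0],[1,-0.56,-0.59,0,0],[1,-0.56,-0.59,0,0],[1,-0.56,-0.59,0,0],[1,-0.56,-0.59,0,0]]])

```text
time_s: 15.65
tcp_pos: [0.6248, 0.1931, 0.1492]
eef_rot: [180.0, -0.0, -89.7]
contact_force: [-0.4, -0.5, 0.8]
gripper_width: 0.0879
gripper_force: 0.0
```

Call:
drive_tool(increments=[[[1,0,0,0.5,0],[1,0,0,0.8,0],[1,0,0,0.95,0],[1,0,0,0.95,0],[-1,0,0,0.95,0]]])

```text
time_s: 16.27
tcp_pos: [0.6268, 0.1945, 0.0372]
eef_rot: [-179.9, 0.1, -89.7]
contact_force: [-0.0, 0.6, -0.4]
gripper_width: 0.0818
gripper_force: 0.0
```

Call:
drive_tool(increments=[[[-1,0,0,0,0],[-1,0,0,0,0],[-1,0,0,0,0],[-1,0,0,0,0],[-1,0,0,0,0]]])

```text
time_s: 16.9
tcp_pos: [0.6257, 0.194, 0.0354]
eef_rot: [180.0, -0.0, -89.7]
contact_force: [-0.1, 0.2, -0.6]
gripper_width: 0.0336
gripper_force: 12.1
```

Call:
drive_tool(increments=[[[-1,0,0,0,0],[-1,0,0,0,0],[-1,0,0,0,0]]])

```text
time_s: 17.27
tcp_pos: [0.6257, 0.194, 0.0353]
eef_rot: [180.0, -0.0, -89.7]
contact_force: [-1.1, 0.3, 0.3]
gripper_width: 0.0336
gripper_force: 12.0
```

Call:
drive_tool(increments=[[[-1,0,0,-0.5,0],[-1,0,0,-1,0],[-1,0,0,-1,0],[-1,0,0,-1,0],[-1,0,0,-1,0]]])

```text
time_s: 17.9
tcp_pos: [0.6249, 0.1937, 0.1538]
eef_rot: [179.9, -0.1, -89.7]
contact_force: [0.1, -0.2, -0.6]
gripper_width: 0.0338
gripper_force: 12.0
```

Call:
drive_tool(increments=[[[-1,0.86,0.575,0,0],[-1,0.86,0.575,0,0],[-1,0.86,0.575,0,0]]])

```text
time_s: 18.27
tcp_pos: [0.5542, 0.0873, 0.1543]
eef_rot: [179.8, -0.1, -89.8]
contact_force: [1.5, 0.7, 0.4]
gripper_width: 0.0336
gripper_force: 12.0
```

Call:
drive_tool(increments=[[[-1,0.86,0.575,0,0],[-1,0.86,0.575,0,0],[-1,0.86,0.575,0,0],[-1,0.86,0.575,0,0],[-1,0.86,0.575,0,0]]])

```text
time_s: 18.9
tcp_pos: [0.4896, -0.0123, 0.155]
eef_rot: [180.0, -0.0, -89.7]
contact_force: [-0.1, 0.5, -0.5]
gripper_width: 0.0336
gripper_force: 12.0
```

Call:
drive_tool(increments=[[[-1,0,0,0.4,0],[-1,0,0,0.8,0],[-1,0,0,0.94,0],[-1,0,0,0.94,0],[-1,0,0,0.94,0]]])

```text
time_s: 19.52
tcp_pos: [0.4897, -0.0124, 0.043]
eef_rot: [-180.0, 0.0, -89.6]
contact_force: [0.8, 0.8, 0.4]
gripper_width: 0.0335
gripper_force: 12.0
```

Call:
drive_tool(increments=[[[-1,0,0.015,0.012,0],[-1,0,0.015,0.012,0],[0.2,0,0.015,0.012,0],[0.2,0,0.015,0.012,0],[0.2,0,0.015,0.012,0]]])

```text
time_s: 20.15
tcp_pos: [0.4871, -0.0131, 0.0412]
eef_rot: [-180.0, 0.0, -89.7]
contact_force: [0.3, 0.4, -0.5]
gripper_width: 0.0523
gripper_force: 0.0
```

Call:
drive_tool(increments=[[[0.2,0,0,0,0],[0.2,0,0,-0.4,0],[0.2,0,0,-0.8,0],[0.2,0,0,-1,0],[1,0,0,-1,0]]])

```text
time_s: 20.78
tcp_pos: [0.4882, -0.0127, 0.1632]
eef_rot: [-179.8, 0.1, -89.7]
contact_force: [-0.1, -0.5, -0.6]
gripper_width: 0.0579
gripper_force: 0.0
```

Call:
drive_tool(increments=[[[1,0.8,-0.585,0,0],[1,0.8,-0.585,0,0],[1,0.8,-0.585,0,0]]])

```text
time_s: 21.15
tcp_pos: [0.5586, -0.1113, 0.159]
eef_rot: [179.8, -0.0, -89.9]
contact_force: [-0.5, -0.1, -0.6]
gripper_width: 0.0851
gripper_force: 0.0
```

Call:
drive_tool(increments=[[[1,0.8,-0.585,0,0],[1,0.8,-0.585,0,0],[1,0.8,-0.585,0,0],[1,0.8,-0.585,0,0],[1,0.8,-0.585,0,0]]])

```text
time_s: 21.78
tcp_pos: [0.6278, -0.2033, 0.1609]
eef_rot: [180.0, 0.0, -89.6]
contact_force: [-0.1, -0.7, -0.1]
gripper_width: 0.0877
gripper_force: 0.0
```

Call:
drive_tool(increments=[[[1,0.01,0,0.5,0],[1,0.01,0,0.8,0],[1,0.01,0,0.95,0],[1,0.01,0,0.95,0],[-1,0.01,0,0.95,0]]])

```text
time_s: 22.4
tcp_pos: [0.6297, -0.2054, 0.049]
eef_rot: [-179.9, -0.0, -89.7]
contact_force: [0.6, 0.4, 0.7]
gripper_width: 0.0823
gripper_force: 0.0
```

Call:
drive_tool(increments=[[[-1,0,0,0,0],[-1,0,0,0,0],[-1,0,0,0,0],[-1,0,0,0,0],[-1,0,0,0,0]]])

```text
time_s: 23.02
tcp_pos: [0.6284, -0.2056, 0.0471]
eef_rot: [180.0, -0.0, -89.7]
contact_force: [0.1, -0.7, -0.2]
gripper_width: 0.0339
gripper_force: 12.0
```

Call:
drive_tool(increments=[[[-1,0,0,0,0],[-1,0,0,0,0],[-1,0,0,0,0]]])

```text
time_s: 23.4
tcp_pos: [0.6284, -0.2056, 0.0471]
eef_rot: [180.0, -0.0, -89.7]
contact_force: [-0.6, -0.2, -0.2]
gripper_width: 0.0337
gripper_force: 12.0
```

Call:
drive_tool(increments=[[[-1,0,0,-0.5,0],[-1,0,0,-1,0],[-1,0,0,-1,0],[-1,0,0,-1,0],[-1,0,0,-1,0]]])

```text
time_s: 24.02
tcp_pos: [0.6276, -0.2054, 0.1655]
eef_rot: [179.9, 0.0, -89.7]
contact_force: [-0.4, -0.2, -2.1]
gripper_width: 0.0334
gripper_force: 12.0
```

Call:
drive_tool(increments=[[[-1,-0.5,0.58,0,0],[-1,-0.5,0.58,0,0],[-1,-0.5,0.58,0,0]]])

```text
time_s: 24.4
tcp_pos: [0.5568, -0.1449, 0.1664]
eef_rot: [179.9, 0.0, -89.6]
contact_force: [0.7, -0.7, -0.8]
gripper_width: 0.0336
gripper_force: 12.0
```

Call:
drive_tool(increments=[[[-1,-0.5,0.58,0,0],[-1,-0.5,0.58,0,0],[-1,-0.5,0.58,0,0],[-1,-0.5,0.58,0,0],[-1,-0.5,0.58,0,0]]])

```text
time_s: 25.02
tcp_pos: [0.4893, -0.0867, 0.1667]
eef_rot: [180.0, -0.0, -89.7]
contact_force: [-0.2, -0.6, -0.4]
gripper_width: 0.0339
gripper_force: 12.0
```

Call:
drive_tool(increments=[[[-1,0,0,0.4,0],[-1,0,0,0.8,0],[-1,0,0,0.94,0],[-1,0,0,0.94,0],[-1,0,0,0.94,0]]])

```text
time_s: 25.65
tcp_pos: [0.4896, -0.0864, 0.0549]
eef_rot: [-179.9, 0.0, -89.7]
contact_force: [0.3, 0.5, -0.4]
gripper_width: 0.0339
gripper_force: 12.0
```

Release, rise, move clear, and check.

Call:
drive_tool(increments=[[[-1,0,0,0.012,0],[-1,0,0,0.012,0],[0.2,0,0,0.012,0],[0.2,0,0,0.012,0],[0.2,0,0,0.012,0]]])

```text
time_s: 26.28
tcp_pos: [0.4887, -0.0862, 0.053]
eef_rot: [-180.0, 0.0, -89.7]
contact_force: [0.3, 0.1, -0.4]
gripper_width: 0.052
gripper_force: 0.0
```

Call:
drive_tool(increments=[[[0.2,0,0,0,0],[0.2,0,0,-0.4,0],[0.2,0,0,-0.8,0],[0.2,0,0,-1,0],[0.2,0,0,-1,0]]])

```text
time_s: 26.9
tcp_pos: [0.4899, -0.0861, 0.175]
eef_rot: [-179.7, 0.0, -89.7]
contact_force: [-0.8, 0.4, -1.2]
gripper_width: 0.0525
gripper_force: 0.0
```

Call:
drive_tool(increments=[[[0.2,1,0,0,0],[0.2,1,0,0,0],[0.2,1,0,0,0]]])

```text
time_s: 27.28
tcp_pos: [0.4881, -0.2092, 0.1713]
eef_rot: [179.9, 0.0, -90.0]
contact_force: [-0.5, 0.8, -0.7]
gripper_width: 0.0525
gripper_force: 0.0
```

Call:
drive_tool(increments=[[[0.2,1,0,0,0],[0.2,1,0,0,0],[0.2,1,0,0,0],[0.2,1,0,0,0],[0.2,1,0,0,0]]])

```text
time_s: 27.9
tcp_pos: [0.4899, -0.325, 0.1726]
eef_rot: [180.0, 0.0, -89.6]
contact_force: [-0.2, 0.3, -1.6]
gripper_width: 0.0525
gripper_force: 0.0
```

```bash
python3 - <<'E'
from h import *
T,S=capture("top"),capture("scene")
a=T[115:265,130:330,::-1];b=S[140:290,180:380,::-1]
cv2.imwrite("pics/f.png",cv2.resize(np.hstack([a,b]),None,fx=2,fy=2))
def dc(im,u,v,h0,h1):
    hsv=cv2.cvtColor(im,cv2.COLOR_RGB2HSV);m=cv2.inRange(hsv,(h0,130,30),(h1,255,255));k=m*0;k[v-28:v+24,u-20:u+20]=1;m*=k
    n,l,st,c=cv2.connectedComponentsWithStats(m);i=1+st[1:,4].argmax();return c[i],st[i,4]
P=dict(yellow=((.482,.1315),.026,18,34),green=((.4845,.059),.033,40,75),red=((.487,-.0127),.04,0,9),blue=((.4893,-.0848),.047,105,130))
for k,(xy,z,a,b) in P.items():
    p=np.r_[xy,z+.005];ut=proj("top",p).astype(int);us=proj("scene",p).astype(int)
    (ca,na),(cb,nb)=dc(T,*ut,a,b),dc(S,*us,a,b);q,g=tri(ca,cb);print(k,q.round(4),round(g,4),na,nb,"off mm",((q[:2]-xy)*1000).round(1))
E
```

```text
yellow [0.4867 0.1319 0.0249] 0.0024 117 256 off mm [4.7 0.4]
green [0.4878 0.0568 0.0405] 0.0033 86 207 off mm [ 3.3 -2.2]
red [ 0.4898 -0.0129  0.0553] 0.0001 116 180 off mm [ 2.8 -0.2]
blue [ 0.4934 -0.0824  0.0524] 0.0006 110 391 off mm [4.1 2.4]
```

View pics/f.png

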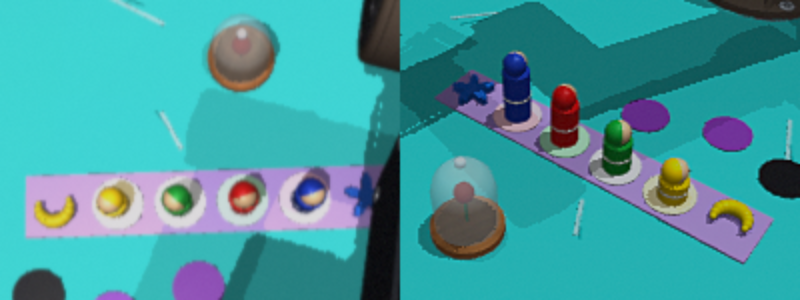

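All four dolls stand upright in order on their spots: yellow, green, red, blue from the moon to the star. The measured offsets are under 6 mm and the dome has not moved. Handing in.

```bash
python3 -c "
from plant import job
print(job.close_job())"
```

```text
the job is handed in; nothing more can be done
None
```

The four dolls stand upright on their spots in order of height (yellow, green, red, blue from the moon to the star), each within about 6 mm of centre in my last camera check; the dome was left alone, and the job is handed in at about 28 s of the 96 s allowed, with no verdict returned.

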